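# Clear the V-block and hold a piston pin down in it for gauging

## Task

Two yellow bearing cartons have been left piled on the V-block of the gauge stand: clear both onto the column of blue cartons, stacked squarely one on the other. Then take the bright piston pin from the wooden tray and set it down, without dropping it, lying along the V midway along the block and home on both sloping faces, and finish while still holding it there with a steady push of about 20 N so that the gauge can be read. Leave the column standing where it is and everything else undisturbed.

Things in the scene. Friction and masses are not known exactly. Their poses are not given: they have to be found in the camera images.
- gauge_stand: Bench gauge stand fixed to the desk: dark cast base, 16 mm high (own x from -55 to 160, y from -62 to 62 mm), with a steel V-block on it. Origin on the desk under the middle of the V-block; own x runs along the V, away from the robot, z up. V-block: 60 along x, 64 across (y), top face 60 above the desk; 90-degree V, 36 wide, 18 deep, open at both ends, root 42 above the desk.
- v_seat (a point): Where the middle of the piston pin lies when it is home on both faces, midway along the block: 73 mm above the desk (13 above the V-block's top face), straight over the origin of gauge_stand.
- gauge_top (a point): Top of the stand's round gauge column, 22 mm diameter, 166 mm above the desk, fixed at the stand's own (128, 32) mm. Its dial indicator, up to 182 high and reaching 105 from the column, is swung outward, away from the V-block.
- v_face_left: The ground and oiled (slippery, friction about 0.2) sloping face of the V on the stand's own +y side, 45 degrees, 60 mm long. Its reported origin and axes are those of gauge_stand.
- v_face_right: The ground sloping face of the V on the stand's own -y side, likewise; same origin and axes as gauge_stand.
- piston_pin: The bright steel piston pin: rigid tube, 44 mm outside diameter, 28 bore, 84 long, about 0.58 kg (within 10 %). Origin at its middle, own x along its axis; y and z turn as it rolls. At the start it lies along one of the two troughs of pin_tray, its axis 28 mm above the desk. In the V, its weight alone puts 4 N on each face; a well-centred push of 20 N more, some 12 to 18 N.
- old_pin: Bystander: small blackened pin, 30 mm diameter, 64 long, lying in the other trough of the tray. Origin at its middle. Leave it.
- pin_tray: Wooden tray fixed to the desk, 104 (x) x 184 (y) mm, floor 6 thick, two troughs along its own x at y = -45 and 45 mm, each between slats 8 wide with tops 14 mm above the desk and inner edges 17.5 from the trough's middle. Origin on the desk under its centre. Tray and column swap sides from run to run, and the two pins swap troughs.
- column_base: Bottom blue carton of the column, 88 (own x) x 58 (own y) x 32 mm high, 0.24 kg, standing loose on the desk. Origin at the centre of its underside.
- column_second: Second blue carton, same size, squarely on column_base; its top is 64 mm above the desk. Origin at the centre of its underside.
- carton_under: Yellow closed carton, 88 (own x) x 58 (own y) x 32 mm high, about 0.24 kg, rigid, lying flat on the V-block's top face (underside 60 mm above the desk), bridging the V with its long side roughly across it. Origin at the centre of its underside.
- carton_top: Yellow closed carton, same size, lying on carton_under (underside 92 mm above the desk), turned a little against it. Origin at the centre of its underside.
- glass_bottle: Bystander: brown glass bottle, 58 diameter, 190 mm tall. Origin at the centre of its underside.
- spray_can: Bystander: blue spray can, 60 diameter, 170 mm tall. Origin at the centre of its underside.
- mug: Bystander: white mug, 80 diameter, 95 mm tall. Origin at the centre of its underside.
- tape_roll: Bystander: roll of brown packing tape lying flat, 100 diameter, 48 mm high. Origin at the centre of its underside.
- screwdriver: Bystander: screwdriver lying on the desk. Origin at the middle, on the desk.
Things that resemble listed ones, but are neither listed nor needed, are in the scene too. Leave any red or turquoise look-alike of the column_second alone. Leave any pink look-alike of the carton_under alone.

How it is judged:
By the outcome, as a careful person would: the job done as asked, in the order asked, and still so for the second after the job is handed in, while the arm keeps its last pose, push and grip.
It also fails if it takes over 67 s, if anything falls off the work surface, if the arm or the gripper's body presses on something with over 40 N, if the wrist force passes 120 N, or if a joint passes its speed limit or range.

## Robot

A 7-joint arm with a two-finger parallel gripper is mounted at the origin on the work surface. World frame = base frame: x ahead of the robot, y to its left, z up, the work surface at z = 0. Lengths are in m, angles in rad, forces in N, time in s.
With the tool pointing down it reaches from about 0.4 to 0.85 m from the base axis. Payload 10.4 kg.
Tool frame: the origin (TCP) lies at the very end of the fingers, on their centre line; the grasp point (between the pads) lies manip.hold_point_z behind it (manip.hold_point_z is the distance from the TCP to the grasp point, in m); z points along the fingers, y is the direction in which the jaws open and shut (so a half turn about z gives the same grasp; the last joint's range is limited). The gripper opens to 85 mm and grips with 20 to 120 N. Pads are 22 mm wide; open, the fingers measure 114 mm over their backs; the gripper's body (76 mm by 85 mm) begins 54 mm behind the grasp point. The pads swing forward as they close: fully open they stand 13 mm farther back than shut.
Start: joints at [1.094, 0.332, -0.065, 1.46, 0.022, 1.35, -0.088], TCP at [0.274, -0.562, 0.231] pointing down, gripper open.
Joint ranges: [-2.6, 2.6], [-0.5, 2.12], [-1.47, 1.34], [0.16, 2.42], [-1.27, 4.41], [0.06, 2.06], [-2.6, 2.6]. Speed limits (rad/s): [2.22, 2.22, 2.79, 2.79, 3.14, 3.14, 3.14].

## Interface

Orientations are given as a unit quaternion [x, y, z, w].
In Python, from workcell import manip gives the robot as it stands.
- The arm moves only by the tool jog_arm, never from a script. Its arguments are lists of equal length, an entry for each row: "translation": the shift along the world's x, y, z in mm, a list of three; "turn": the turn about the world's z in degrees. In form: {"translation": [[x, y, z], ...], "turn": [turn, ...]}. A call has 1 to 12 rows; each row is the pose to reach, as a shift and turn from the pose measured when the call began; what a row does not reach only later rows make up. A row lasts 1/12 s, in which the tool goes at most 41.7 mm and 7.16 degrees, less where a joint would pass 70% of its speed; a pose out of reach is approached as far as the arm can. A call with a gripper value outside its range is refused whole. "grip" is the finger opening in mm, from 0 to 85.4, set as the call begins (left out, the last holds). The fingers move at their own pace and stop on an object; "grip_force" is the grip in N (left out, the last holds). Time passes only in rows, so rows that repeat a pose let the fingers close. It gives the time, the measured TCP pose, the force and the opening at its end, in the units of the state.
- manip.get_obs(): the state, without advancing time (a new reading comes with each control period).
- manip.camera(name): name is "scene" or "top" or "wrist"; returns a dict with "frame" (480x640x3 uint8, red, green, blue), "mtx" (3x3 intrinsics, pixels), "pose" (4x4, takes a point from camera to world coordinates). Camera axes: x right, y down, z forward; pixel columns grow to the right and rows downward; lengths in m; the calibration is good to about 2 mm. A picture is of the moment at which its call begins. There is no depth.
- manip.hand_in(): hands the job in, once; it reports no verdict.
Trained networks look in a picture, given as the dict that the camera call returned (one of the last four; its "shot" number tells which), for a name from the list of things; names that differ only in an ending like _2 or _b are one class to them, and where a whole thing is asked for, a point or a joint stands for the part that bears it (a point fixed in the world has none). Each returns a list of dicts, best first, with "confidence" (0 to 1); they miss things now and then, are a little off and sometimes report something else, mostly with a low value. They report only what shows in the picture. A call takes as long as a camera call. They do not tell look-alikes from the thing itself.
- manip.outline_of(picture, label): "mask" (480x640 bool, what is visible of it) and "extent" ([left, top, right, bottom] in pixels, round what is visible of it).
- manip.pinpoint(picture, label): "at" ([column, row] in pixels: a listed point, or the origin of a listed thing).
The state is a dict: "clock": time; "joint_pos": joint angles; "joint_velocities": joint speeds; "tau": joint torques, N m; "position": TCP position; "ee_rot": TCP orientation; "ft_force": force on the tool from outside, world axes, zero at the start; "torque": the same for the moment, N m; "grip_width": opening from 0.0 (shut) to 1.0 (fully open).
Only numpy, scipy, OpenCV 4.12 (cv2) and the standard library are available. Lean on these libraries where they do the work, as an engineer would, in place of code of your own. Each camera call takes 0.05 s, during which the arm holds its last target. There are 200 camera calls.

## Working session

There is one attempt and no reset: what is moved stays moved. The work goes in short steps, Python scripts to look and compute and a tool call to move; the robot and the scene stay as the last step left them, time stands still between calls to the robot, and variables do not carry over. Pictures are saved under pics/ and viewed, about 8 in all and at most 12, crops included, and the job is handed in when it is done.

Besides the shell and the picture viewer there is one more tool, called after "Request:" as name([rows], argument=value, ...), one row to a line, values as JSON. jog_arm: Moves the arm, as the interface text tells. Its arguments: {"type":"object","properties":{"translation":{"type":"array"},"turn":{"type":"array"},"grip":{"type":"number"},"grip_force":{"type":"number"}},"required":["translation","turn"]}

```bash
mkdir -p pics
cat > h.py <<'E'
import numpy as np, cv2
from workcell import manip
def ray(p,px,z):
    K=np.array(p["mtx"]);T=np.array(p["pose"])
    d=T[:3,:3]@np.linalg.solve(K,[px[0],px[1],1]);o=T[:3,3]
    return o+d*(z-o[2])/d[2]
def proj(p,X):
    K=np.array(p["mtx"]);T=np.array(p["pose"])
    c=T[:3,:3].T@(np.array(X)-T[:3,3]);u=K@c;return u[:2]/u[2]
def save(p,n): cv2.imwrite("pics/"+n,cv2.cvtColor(p["frame"],cv2.COLOR_RGB2BGR))
E
python3 - <<'E'
from h import *
o=manip.get_obs();print({k:np.round(v,3) for k,v in o.items()},manip.hold_point_z)
Z=dict(gauge_stand=0,v_seat=.073,piston_pin=.028,old_pin=.021,pin_tray=0,column_base=0,column_second=.032,carton_under=.06,carton_top=.092,glass_bottle=0,spray_can=0,mug=0,tape_roll=0,screwdriver=0,gauge_top=.166)
for n in ["top","scene"]:
    p=manip.camera(n);save(p,n+"0.png");print(n,np.round(p["pose"],3).tolist(),p["mtx"][0][0])
    for k,z in Z.items():
        for d in manip.pinpoint(p,k)[:4]: print(k,np.round(d["at"]),round(d["confidence"],2),np.round(ray(p,d["at"],z)[:2],3))
E
```

```text
{'clock': np.float64(0.0), 'joint_pos': array([ 1.094,  0.333, -0.065,  1.461,  0.022,  1.35 , -0.089]), 'joint_velocities': array([-0.001,  0.   ,  0.001,  0.001,  0.   , -0.   , -0.001]), 'tau': array([-1.0000e-03, -6.2546e+01,  4.9000e-02, -3.9162e+01,  1.6000e-02,
        1.0000e-02,  0.0000e+00]), 'position': array([ 0.274, -0.561,  0.23 ]), 'ee_rot': array([ 0.974,  0.225, -0.   , -0.001]), 'ft_force': array([ 0.286, -0.323,  0.125]), 'torque': array([ 0.025,  0.021, -0.03 ]), 'grip_width': np.float64(1.0)} 0.0187
top [[-0.006, -0.997, 0.076, 0.438], [-1.0, 0.005, -0.008, 0.053], [0.008, -0.076, -0.997, 1.436], [0.0, 0.0, 0.0, 1.0]] 492.1976319772742
gauge_stand [329. 254.] 0.63 [0.534 0.015]
gauge_stand [434. 274.] 0.59 [ 0.474 -0.291]
v_seat [332. 250.] 0.75 [0.539 0.008]
piston_pin [332. 251.] 0.72 [0.54 0.01]
piston_pin [425. 272.] 0.61 [ 0.478 -0.257]
old_pin [454. 272.] 0.5 [ 0.48  -0.342]
pin_tray [433. 273.] 0.89 [ 0.476 -0.286]
column_base [230. 273.] 0.43 [0.479 0.306]
column_second [228. 272.] 0.91 [0.481 0.306]
column_second [277. 289.] 0.88 [0.432 0.166]
column_sec
[... 899 characters left out ...]
 0.71 [ 0.468 -0.239]
old_pin [248. 205.] 0.6 [ 0.49  -0.333]
pin_tray [261. 214.] 0.63 [ 0.477 -0.284]
pin_tray [314. 243.] 0.51 [ 0.449 -0.05 ]
column_base [397. 309.] 0.56 [0.476 0.311]
column_second [398. 303.] 0.77 [0.482 0.316]
column_second [426. 282.] 0.63 [0.364 0.321]
column_second [371. 277.] 0.62 [0.459 0.195]
carton_under [313. 249.] 0.73 [0.516 0.014]
carton_under [342. 240.] 0.63 [0.423 0.047]
carton_top [314. 242.] 0.81 [0.517 0.021]
glass_bottle [195. 237.] 0.69 [ 0.703 -0.344]
spray_can [358. 362.] 0.56 [0.687 0.356]
mug [469. 381.] 0.82 [0.533 0.586]
tape_roll [243. 179.] 0.6 [ 0.39  -0.493]
screwdriver [471. 321.] 0.77 [0.369 0.48 ]
gauge_top [287. 247.] 0.7 [0.64  0.046]
```

```bash
ls; ls pics
```

```text
h.py
pics
scene0.png
top0.png
```

Run:
```python
import cv2
a=cv2.imread("pics/top0.png")[160:360,190:480]
cv2.imwrite("pics/a.png",cv2.resize(a,(800,552),interpolation=cv2.INTER_CUBIC))
```

```text
(no output)
```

View pics/a.png

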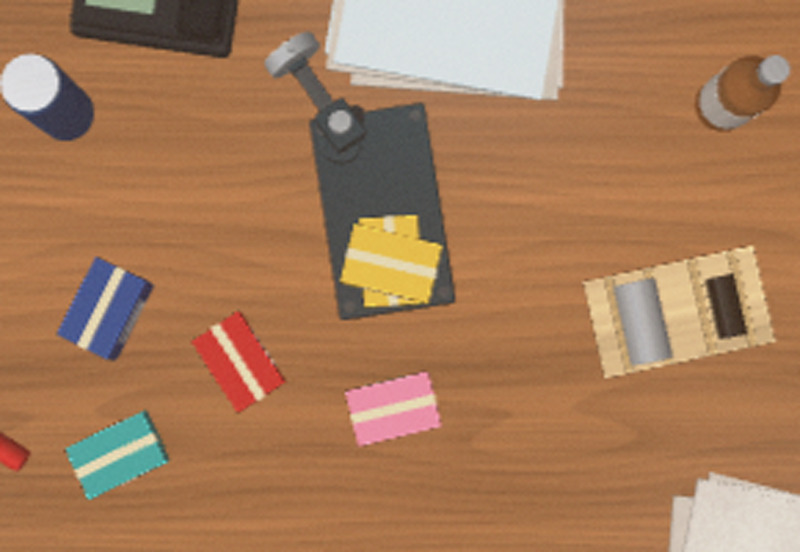

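View pics/scene0.png

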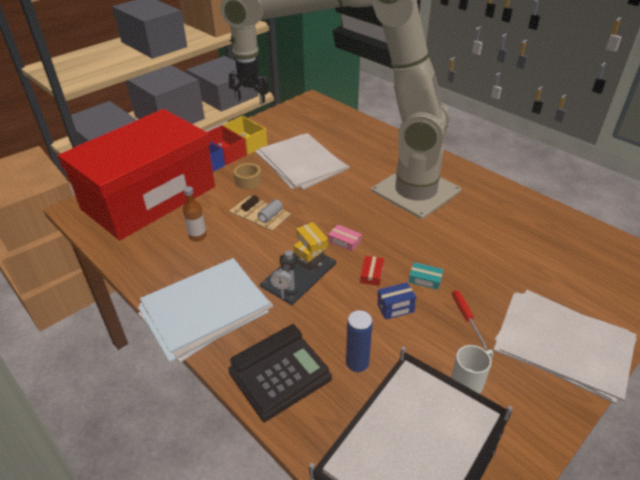

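```bash
cat >> h.py <<'E'
def rect(p,mask,z):
    m=mask.astype(np.uint8)
    c=max(cv2.findContours(m,cv2.RETR_EXTERNAL,cv2.CHAIN_APPROX_NONE)[0],key=cv2.contourArea)[:,0,:]
    w=np.array([ray(p,q,z)[:2] for q in c])*1000
    (cx,cy),(a,b),t=cv2.minAreaRect(w.astype(np.float32))
    if a<b: a,b,t=b,a,t+90
    return np.round([cx,cy,a,b,(t+90)%180-90],1)  # mm, long axis angle deg
E
python3 - <<'E'
from h import *
p=manip.camera("top")
for k,z in dict(carton_top=.124,carton_under=.092,column_second=.064,piston_pin=.04,pin_tray=.014,gauge_stand=.016,old_pin=.03).items():
    for d in manip.outline_of(p,k)[:4]: print(k,np.round(d["extent"]),round(d["confidence"],2),rect(p,d["mask"],z))
h=cv2.cvtColor(p["frame"],cv2.COLOR_RGB2HSV)
for n,lo,hi in [("yellow",(20,100,120),(32,255,255)),("blue",(105,100,60),(130,255,255))]:
    m=cv2.inRange(h,lo,hi);nn,l,s,c=cv2.connectedComponentsWithStats(m)
    for i in range(1,nn):
        if s[i,4]>150: print(n,s[i],c[i])
E
```

```text
carton_top [314. 241. 348. 268.] 0.6 [523.1  14.3  87.2  59.8  76.4]
carton_top [190. 182. 227. 212.] 0.52 [684.6 348.8  96.4  55.1  45.5]
carton_under [315. 293. 348. 322.] 0.97 [381.4  11.5  86.2  58.2 -77.2]
carton_under [318. 237. 342. 268.] 0.56 [561.9  14.4  57.6  19.3  89.7]
carton_under [401. 252. 469. 295.] 0.33 [ 475.8 -271.7  174.3   96.9  -79.3]
column_second [215. 310. 248. 341.] 0.89 [336.2 286.7  90.2  56.7 -63.8]
column_second [285. 174. 355. 276.] 0.7 [622.8  33.1 307.8 142.9  16.2]
column_second [210. 255. 242. 292.] 0.69 [482.3 302.3  86.9  61.4 -26.3]
column_second [260. 272. 294. 309.] 0.58 [429.7 167.2  88.7  59.1  33.6]
piston_pin [414. 258. 432. 291.] 0.74 [ 466.  -247.7   85.9   49.2   11. ]
pin_tray [399. 252. 470. 296.] 0.67 [ 477.3 -291.4  182.5  103.3  -77.5]
gauge_stand [286. 173. 354. 277.] 0.91 [628.8  32.9 316.9 143.9  15.6]
gauge_stand [190. 180. 226. 213.] 0.68 [708.4 372.6 108.6  65.7  44.9]
old_pin [448. 257. 462. 278.] 0.47 [ 482.5 -336.5   63.7   31.3   11.1]
yellow [316 238  35  19 403] [332.93548387 246.76674938]
yellow [313 253  35  18 382] [329.60732984 262.40314136]
yellow [548 343  58  40 714] [563.92577031 358.85154062]
blue [212 254  19  30 220] [221.  268.5]
blue [223 259  20  31 235] [232.08085106 273.89361702]
blue [ 546  268   67   36 2081] [579.61701105 285.95915425]
```

Request:
jog_arm([
  [249,575,30],
  [249,575,30],
  [249,575,30],
  [249,575,30],
  [249,575,30],
  [249,575,30],
  [249,575,30],
  [249,575,30],
  [249,575,30],
  [249,575,30],
  [249,575,30],
  [249,575,30],
], turn=[50,50,50,50,50,50,50,50,50,50,50,50])

```text
clock: 3.0
position: [0.4728, -0.1015, 0.2558]
ee_rot: [0.788, 0.616, 0.0, 0.001]
ft_force: [1.2, -0.3, 1.3]
grip_width: 0.999
```

Request:
jog_arm([
  [50,115,4],
  [50,115,4],
  [50,115,4],
  [50,115,4],
  [50,115,4],
], turn=[0,0,0,0,0])

```text
clock: 3.42
position: [0.5233, 0.0167, 0.2598]
ee_rot: [0.786, 0.618, 0.001, 0.0]
ft_force: [0.2, -0.4, 0.1]
grip_width: 0.999
```

Run:
```python
from h import *
p=manip.camera("wrist");save(p,"w1.png");o=manip.get_obs()
print(np.round(p["pose"],3).tolist(),o["position"],o["ee_rot"])
for d in manip.outline_of(p,"carton_top")[:2]: print(d["extent"],d["confidence"],rect(p,d["mask"],.124))
h=cv2.cvtColor(p["frame"],cv2.COLOR_RGB2HSV);m=cv2.inRange(h,(20,100,100),(32,255,255));print(rect(p,m,.124))
```

```text
[[0.972, -0.228, -0.062, 0.538], [-0.236, -0.936, -0.26, 0.082], [0.001, 0.267, -0.964, 0.404], [0.0, 0.0, 0.0, 1.0]] [0.52292249 0.01431778 0.25964386] [7.87430209e-01 6.16403692e-01 1.18577022e-04 3.73930881e-04]
[269.6, 161.2, 358.0, 286.4] 0.69 [521.6  14.1  91.9  59.6  75.5]
[525.1  13.5  90.6  89.1  76.3]
```

View pics/w1.png

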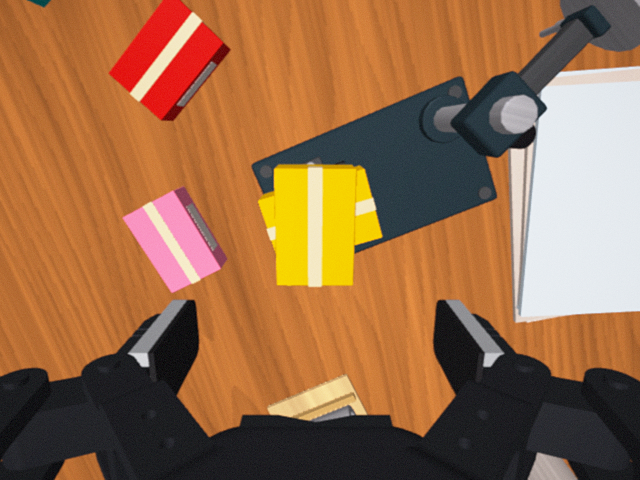

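Request:
jog_arm([
  [-1,0,-60],
  [-1,0,-120],
  [-1,0,-150],
  [-1,0,-163],
  [-1,0,-163],
  [-1,0,-163],
], turn=[0,0,0,0,0,0], grip=85)

```text
clock: 4.02
position: [0.5206, 0.0115, 0.0961]
ee_rot: [0.789, 0.615, -0.001, -0.0]
ft_force: [1.3, 0.2, 1.2]
grip_width: 0.999
```

Request:
jog_arm([
  [0,0,0],
  [0,0,0],
  [0,0,0],
  [0,0,0],
  [0,0,0],
  [0,0,0],
], turn=[0,0,0,0,0,0], grip=40, grip_force=40)

```text
clock: 4.52
position: [0.5222, 0.011, 0.0989]
ee_rot: [0.789, 0.614, -0.0, 0.001]
ft_force: [-1.2, -1.4, 8.2]
grip_width: 0.668
```

Request:
jog_arm([
  [0,0,15],
  [0,0,50],
  [10,30,90],
  [20,70,120],
  [30,110,130],
  [41,150,130],
  [41,190,130],
  [41,230,130],
  [41,252,130],
  [41,252,130],
  [41,252,130],
  [41,252,130],
], turn=[0,0,7,14,21,28,35,42,49,56,63,70])

```text
clock: 5.52
position: [0.5632, 0.2638, 0.2303]
ee_rot: [0.29, 0.957, 0.001, 0.002]
ft_force: [-0.8, 0.0, -3.9]
grip_width: 0.671
```

Run:
```python
from h import *
p=manip.camera("wrist");save(p,"w2.png");o=manip.get_obs()
t=manip.camera("top")
print(o["position"],o["ee_rot"],o["grip_width"])
def comp(p,lo,hi,z,amin):
    h=cv2.cvtColor(p["frame"],cv2.COLOR_RGB2HSV);m=cv2.inRange(h,lo,hi)
    m=cv2.morphologyEx(m,cv2.MORPH_CLOSE,np.ones((3,3)))
    n,l,s,c=cv2.connectedComponentsWithStats(m)
    for i in range(1,n):
        if s[i,4]>amin: print(s[i],rect(p,l==i,z))
print("under top");comp(t,(20,100,120),(32,255,255),.092,100)
for q in (p,t):
  for d in manip.outline_of(q,"column_second")[:4]: print(d["extent"],d["confidence"],rect(q,d["mask"],.064))
```

```text
[0.56352174 0.26311952 0.2302201 ] [2.86559051e-01 9.58060666e-01 7.01961946e-04 1.78281093e-03] 0.6709556963586079
under top
[320 239  11  32 298] [526.3  29.7  86.5  25.4   2.9]
[332 238  12  33 306] [528.   -4.7  88.1  25.9   2.9]
[ 548  343   69   40 2255] [ 230.  -663.5  182.2  103.9   89.6]
[251.3, 25.0, 343.8, 162.0] 0.92 [481.  304.3  89.   58.8 -26.1]
[73.5, 80.1, 198.1, 191.4] 0.73 [434.7 183.9  87.9  56.2  33. ]
[171.1, 1.0, 205.4, 15.5] 0.62 [389.7 271.5  23.6   9.4  56.3]
[214.9, 306.3, 248.6, 344.0] 0.92 [336.9 288.1  88.8  55.6 -65.2]
[210.5, 274.4, 226.6, 287.2] 0.55 [451.8 329.8  45.5  17.5  45.1]
```

View pics/w2.png

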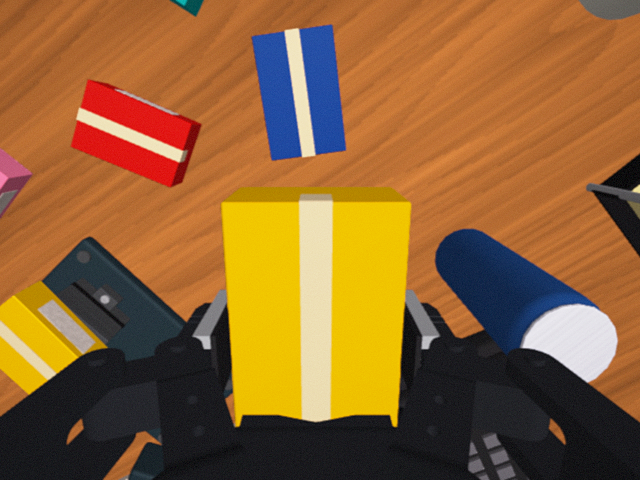

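Run:
```python
from h import *
p=manip.camera("wrist");o=manip.get_obs()
P=o["position"];q=o["ee_rot"];a=2*np.arctan2(q[1],q[0]);ux=np.array([np.cos(a),np.sin(a)]);uy=np.array([np.sin(a),-np.cos(a)])
print(np.degrees(a),P)
for dz in (.022,.025,.028):
  for px in [(223,203),(315,203),(411,203),(237,418),(397,418)]:
    w=ray(p,px,P[2]+dz)[:2]-P[:2];print(dz,px,np.round(1000*np.array([w@ux,w@uy]),1))
```

```text
145.553670344657 [0.56346286 0.26273727 0.2296609 ]
0.022 (223, 203) [ 45.8 -30. ]
0.022 (315, 203) [45.8 -1.3]
0.022 (411, 203) [45.8 28.6]
0.022 (237, 418) [-34.  -29.9]
0.022 (397, 418) [-34.2  28.7]
0.025 (223, 203) [ 46.4 -29.3]
0.025 (315, 203) [46.4 -1.4]
0.025 (411, 203) [46.3 27.9]
0.025 (237, 418) [-31.5 -29.2]
0.025 (397, 418) [-31.6  28. ]
0.028 (223, 203) [ 46.9 -28.6]
0.028 (315, 203) [46.9 -1.4]
0.028 (411, 203) [46.9 27.1]
0.028 (237, 418) [-29.  -28.5]
0.028 (397, 418) [-29.1  27.2]
```

Request:
jog_arm([
  [-40,20,0],
  [-80,41,-20],
  [-80,41,-60],
  [-80,41,-100],
  [-80,41,-130],
  [-80,41,-145],
  [-80,41,-152],
  [-80,41,-154],
  [-80,41,-154],
  [-80,41,-154],
], turn=[5,8.3,8.3,8.3,8.3,8.3,8.3,8.3,8.3,8.3])

```text
clock: 6.6
position: [0.4845, 0.3045, 0.0776]
ee_rot: [0.227, 0.974, 0.002, 0.002]
ft_force: [0.3, -0.1, -2.8]
grip_width: 0.671
```

Request:
jog_arm([
  [-1,0,-2],
  [-1,-0.5,-4],
  [-1,-0.5,-4],
  [-1,-0.5,-4],
], turn=[0,0,0,0])

```text
clock: 6.93
position: [0.4837, 0.3039, 0.0738]
ee_rot: [0.227, 0.974, 0.002, 0.003]
ft_force: [-0.8, 0.6, -3.0]
grip_width: 0.67
```

Request:
jog_arm([
  [0,0,-1],
  [0,0,-2],
  [0,0,-2],
  [0,0,-2],
], turn=[0,0,0,0])

```text
clock: 7.27
position: [0.4837, 0.3039, 0.0717]
ee_rot: [0.227, 0.974, 0.002, 0.003]
ft_force: [0.3, -0.4, -3.2]
grip_width: 0.672
```

Request:
jog_arm([
  [0,0,-1],
  [0,0,-2],
  [0,0,-2],
  [0,0,-2],
], turn=[0,0,0,0])

```text
clock: 7.6
position: [0.4838, 0.304, 0.071]
ee_rot: [0.227, 0.974, 0.001, 0.003]
ft_force: [-3.4, -4.4, 12.3]
grip_width: 0.668
```

Request:
jog_arm([
  [0,0,0],
  [0,0,0],
  [0,0,0],
  [0,0,10],
  [0,0,40],
  [0,0,80],
  [0,0,120],
  [0,0,160],
  [0,0,180],
  [0,0,180],
], turn=[0,0,0,0,0,0,0,0,0,0], grip=85)

```text
clock: 8.43
position: [0.485, 0.3058, 0.2568]
ee_rot: [0.227, 0.974, 0.004, 0.006]
ft_force: [0.1, 0.6, -0.2]
grip_width: 0.993
```

Run:
```python
from h import *
p=manip.camera("wrist");save(p,"w3.png");print(manip.get_obs()["position"])
h=cv2.cvtColor(p["frame"],cv2.COLOR_RGB2HSV)
m=cv2.inRange(h,(20,100,100),(32,255,255));m=cv2.morphologyEx(m,cv2.MORPH_CLOSE,np.ones((31,31)))
print("yellow",rect(p,m,.096))
m=cv2.inRange(h,(105,150,60),(130,255,255));n,l,s,c=cv2.connectedComponentsWithStats(m);print([(x.tolist()) for x in s[1:] if x[4]>80])
```

```text
[0.48449025 0.30496272 0.253967  ]
yellow [479.5 304.9  89.5  58.1 -26.4]
[[281, 147, 25, 4, 83], [409, 316, 45, 99, 1897]]
```

View pics/w3.png

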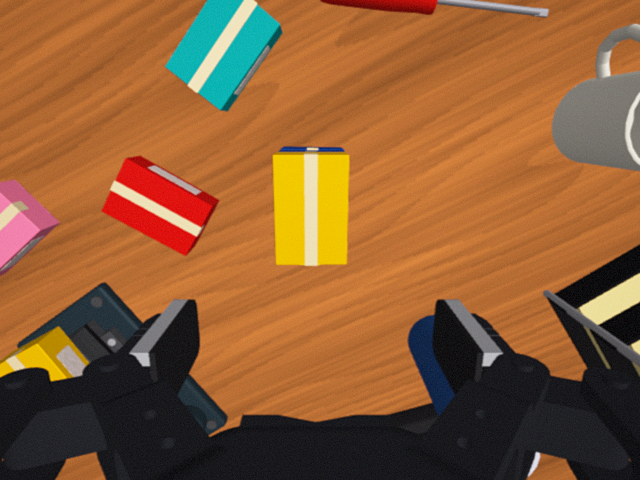

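Request:
jog_arm([
  [42,-40,-10],
  [42,-80,-10],
  [42,-120,-10],
  [42,-160,-10],
  [42,-200,-10],
  [42,-240,-10],
  [42,-280,-10],
  [42,-292,-10],
  [42,-292,-10],
  [42,-292,-10],
], turn=[5,10,15,20,25,29,29,29,29,29])

```text
clock: 9.32
position: [0.526, 0.012, 0.2431]
ee_rot: [-0.023, 1.0, 0.004, 0.003]
ft_force: [0.1, 0.7, 0.8]
grip_width: 0.993
```

Run:
```python
from h import *
p=manip.camera("wrist");save(p,"w4.png");o=manip.get_obs();q=o["ee_rot"];print(o["position"],2*np.degrees(np.arctan2(q[1],q[0])))
h=cv2.cvtColor(p["frame"],cv2.COLOR_RGB2HSV)
m=cv2.inRange(h,(20,100,100),(32,255,255));m[:, :200]=0;m[:,440:]=0
m=cv2.morphologyEx(m,cv2.MORPH_CLOSE,np.ones((31,31)))
print("yellow",rect(p,m,.092))
for d in manip.outline_of(p,"carton_under")[:3]: print(d["extent"],d["confidence"],rect(p,d["mask"],.092))
for d in manip.outline_of(p,"gauge_stand")[:3]: print(d["extent"],d["confidence"],rect(p,d["mask"],.016))
```

```text
[0.52600757 0.0135387  0.24339051] 182.8053820054468
yellow [524.2  12.4  90.7  59.1   2.9]
[273.9, 158.0, 353.1, 272.7] 0.75 [524.9  12.2  90.7  58.    2.9]
[258.0, 4.1, 380.6, 72.8] 0.57 [394.2   9.8  73.7  46.8 -77.9]
[0.7, 56.1, 101.1, 187.0] 0.34 [ 464.2 -192.2   81.3   76.3   11. ]
[242.8, 140.5, 412.4, 429.8] 0.8 [636.4  30.7 331.8 136.3  12.8]
```

View pics/w4.png

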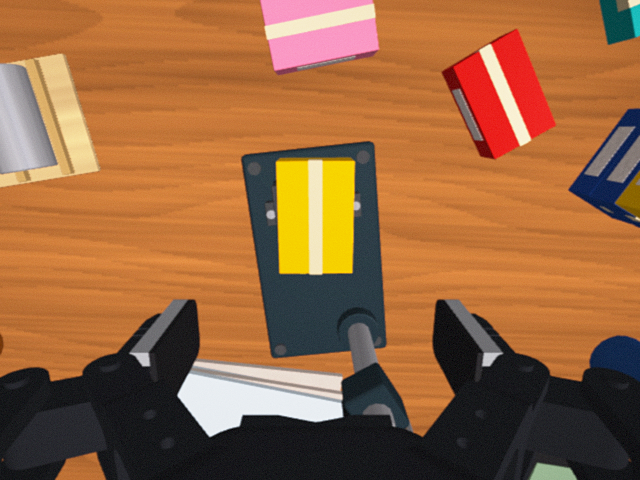

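Request:
jog_arm([
  [-1.5,-1,-40],
  [-1.5,-1,-80],
  [-1.5,-1,-120],
  [-1.5,-1,-150],
  [-1.5,-1,-168],
  [-1.5,-1,-175],
  [-1.5,-1,-175],
  [-1.5,-1,-175],
], turn=[0,0,0,0,0,0,0,0])

```text
clock: 10.13
position: [0.5251, 0.0149, 0.0696]
ee_rot: [-0.026, 1.0, 0.005, 0.004]
ft_force: [0.2, -0.6, -0.0]
grip_width: 0.997
```

Request:
jog_arm([
  [0,0,0],
  [0,0,0],
  [0,0,0],
  [0,0,0],
  [0,0,0],
  [0,0,0],
], turn=[0,0,0,0,0,0], grip=40, grip_force=40)

```text
clock: 10.63
position: [0.5262, 0.0149, 0.0713]
ee_rot: [-0.026, 1.0, 0.004, 0.005]
ft_force: [-2.2, -0.6, 7.3]
grip_width: 0.668
```

Request:
jog_arm([
  [0,0,15],
  [0,0,50],
  [10,30,90],
  [20,70,130],
  [30,110,160],
  [37,150,160],
  [37,190,160],
  [37,230,160],
  [37,248,160],
  [37,248,160],
  [37,248,160],
], turn=[0,0,-5,-10,-15,-20,-25,-29,-29,-29,-29])

```text
clock: 11.55
position: [0.5615, 0.267, 0.2318]
ee_rot: [0.222, 0.975, 0.004, 0.006]
ft_force: [0.9, -1.4, -2.4]
grip_width: 0.672
```

Run:
```python
from h import *
p=manip.camera("wrist");save(p,"w5.png");o=manip.get_obs()
P=o["position"];q=o["ee_rot"];a=2*np.arctan2(q[1],q[0]);ux=np.array([np.cos(a),np.sin(a)]);uy=np.array([np.sin(a),-np.cos(a)])
print(np.degrees(a),P,o["clock"])
h=cv2.cvtColor(p["frame"],cv2.COLOR_RGB2HSV)
m=cv2.inRange(h,(22,190,215),(32,255,255))
m=cv2.morphologyEx(m,cv2.MORPH_CLOSE,np.ones((3,3)))
n,l,s,c=cv2.connectedComponentsWithStats(m)
for i in range(1,n):
  if s[i,4]>600: print(s[i],rect(p,l==i,.096))
col=m.max(1);
for r in range(185,230,3): 
  xs=np.where(m[r,150:500])[0]
  if len(xs): print(r,xs[0]+150,xs[-1]+150)
def tl(px,dz): 
    w=ray(p,px,P[2]+dz)[:2]-P[:2];return np.round(1000*np.array([w@ux,w@uy]),1)
for dz in (.02,.0225): print(dz,tl((223,203),dz),tl((411,203),dz))
```

```text
154.17366064855793 [0.56263603 0.26419051 0.23150053] 11.6
[ 269   19   37  141 4879] [472.7 289.3  87.3  23.1 -26.2]
[ 321   20   39  140 4921] [487.7 319.9  86.9  23.3 -26.2]
[  226   209    76   214 14167] [618.1 197.8 183.6  53.3 -25.6]
[  330   209    78   212 14187] [651.1 267.8 182.5  53.8 -25.8]
209 226 406
212 226 407
215 226 407
218 226 406
221 226 406
224 227 406
227 227 406
0.02 [ 48.  -28.6] [48.1 30.9]
0.0225 [ 48.5 -28. ] [48.6 30.3]
```

View pics/w5.png

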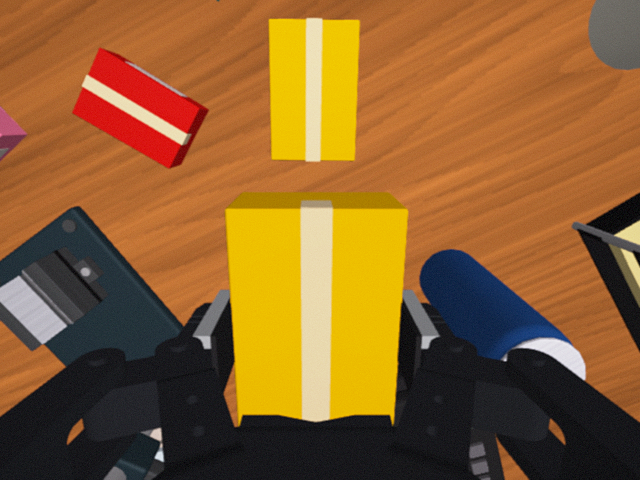

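Request:
jog_arm([
  [-40,20,0],
  [-80.5,38,-10],
  [-80.5,38.5,-40],
  [-80.5,38.5,-75],
  [-80.5,38.5,-100],
  [-80.5,38.5,-112],
  [-80.5,38.5,-118],
  [-80.5,38.5,-118],
  [-80.5,38.5,-118],
], turn=[0,-0.5,-0.5,-0.5,-0.5,-0.5,-0.5,-0.5,-0.5])

```text
clock: 12.35
position: [0.4831, 0.3027, 0.1148]
ee_rot: [0.228, 0.974, 0.003, 0.007]
ft_force: [0.0, -0.1, -2.0]
grip_width: 0.668
```

Request:
jog_arm([
  [-1,0,-2],
  [-1,0,-4],
  [-1,0,-6],
  [-1,0,-6],
  [-1,0,-6],
], turn=[0,0,0,0,0])

```text
clock: 12.77
position: [0.4821, 0.3028, 0.1089]
ee_rot: [0.228, 0.974, 0.003, 0.007]
ft_force: [-0.3, -0.5, -2.3]
grip_width: 0.67
```

Request:
jog_arm([
  [0,0,-1],
  [0,0,-2],
  [0,0,-3],
  [0,0,-3],
  [0,0,-3],
], turn=[0,0,0,0,0])

```text
clock: 13.18
position: [0.4822, 0.3029, 0.1073]
ee_rot: [0.228, 0.974, 0.003, 0.007]
ft_force: [-4.2, -3.6, 13.2]
grip_width: 0.664
```

Request:
jog_arm([
  [0,0,0],
  [0,0,0],
  [0,0,0],
  [0,0,10],
  [0,0,40],
  [0,0,80],
  [0,0,120],
  [0,0,150],
  [0,0,150],
  [0,0,150],
], turn=[0,0,0,0,0,0,0,0,0,0], grip=85)

```text
clock: 14.02
position: [0.4828, 0.3036, 0.2597]
ee_rot: [0.228, 0.974, 0.004, 0.009]
ft_force: [0.3, 0.1, -1.0]
grip_width: 0.994
```

Run:
```python
from h import *
p=manip.camera("wrist");save(p,"w6.png");o=manip.get_obs();q=o["ee_rot"];print(o["clock"],o["position"],2*np.degrees(np.arctan2(q[1],q[0])),o["joint_pos"])
h=cv2.cvtColor(p["frame"],cv2.COLOR_RGB2HSV)
m=cv2.inRange(h,(20,100,100),(32,255,255));m[:,:200]=0;m[:,440:]=0;m=cv2.morphologyEx(m,cv2.MORPH_CLOSE,np.ones((31,31)))
print("yellow",rect(p,m,.128))
t=manip.camera("top");save(t,"top1.png")
for d in manip.outline_of(t,"piston_pin")[:3]: print(d["extent"],d["confidence"],rect(t,d["mask"],.04))
for d in manip.outline_of(t,"pin_tray")[:2]: print(d["extent"],d["confidence"],rect(t,d["mask"],.012))
a=np.hstack([cv2.resize(cv2.imread("pics/w6.png")[100:340,200:460],(400,370)),cv2.resize(cv2.imread("pics/top1.png")[190:320,280:420],(398,370))])
cv2.imwrite("pics/b.png",a)
```

```text
14.0667 [0.48232969 0.30295263 0.25795585] 153.61889428358347 [ 0.18250892  0.33916441 -1.02071009  1.54560302  0.30127133  1.40694782
  0.25209829]
yellow [478.5 303.5  93.7  58.  -26.6]
[415.8, 260.8, 432.2, 292.0] 0.77 [ 466.3 -248.3   84.4   45.4   11.4]
[399.3, 249.0, 472.5, 299.6] 0.7 [ 477.6 -292.1  187.   105.4  -78.5]
[190.9, 181.3, 226.1, 210.4] 0.42 [707.7 374.9 108.9  61.8  44.9]
```

View pics/b.png

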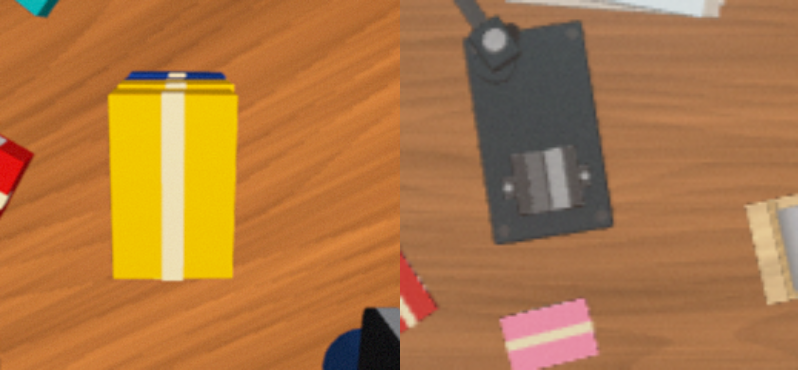

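Request:
jog_arm([
  [42,-40,-10],
  [45,-80,-20],
  [45,-120,-28],
  [45,-160,-28],
  [45,-200,-28],
  [45,-240,-28],
  [45,-280,-28],
  [45,-290,-28],
  [45,-290,-28],
  [45,-290,-28],
], turn=[6,12,18,24,30,36,36,36,36,36])

```text
clock: 15.05
position: [0.5264, 0.0106, 0.2273]
ee_rot: [-0.082, 0.997, 0.005, 0.004]
ft_force: [0.4, 1.2, -0.5]
grip_width: 0.997
```

Run:
```python
from h import *
p=manip.camera("wrist");save(p,"w7.png");o=manip.get_obs();q=o["ee_rot"];print(o["clock"],o["position"],q,2*np.degrees(np.arctan2(q[1],q[0])),np.degrees(o["joint_pos"]))
np.savez("w7.npz",mtx=p["mtx"],pose=p["pose"])
for k,z in dict(v_seat=.073,gauge_stand=0,gauge_top=.166,).items():
  for d in manip.pinpoint(p,k)[:2]: print(k,np.round(d["at"]),round(d["confidence"],2),np.round(ray(p,d["at"],z),4))
for k in ("v_face_left","v_face_right"):
  for d in manip.outline_of(p,k)[:2]: print(k,d["extent"],d["confidence"],rect(p,d["mask"],.051))
a=cv2.imread("pics/w7.png")[130:300,200:430];cv2.imwrite("pics/c.png",cv2.resize(a,(800,591),interpolation=cv2.INTER_CUBIC))
```

```text
15.1 [0.52642164 0.01243683 0.22761622] [-0.08357133  0.99647919  0.0047798   0.00471379] 189.58796808894212 [ 48.3791423   15.0250013  -62.14913015  96.85024301  13.19760219
  75.74481947  83.48581786]
v_seat [314. 227.] 0.77 [0.533  0.0118 0.073 ]
gauge_stand [315. 205.] 0.83 [0.5304 0.0125 0.    ]
v_face_left [314.3, 180.3, 337.1, 255.7] 0.9 [530.2  21.5  63.8  17.1   9.5]
v_face_right [289.1, 180.1, 308.9, 256.4] 0.91 [533.6   0.7  64.   18.    8.4]
v_face_right [316.2, 181.6, 335.6, 256.1] 0.18 [530.3  20.9  63.7  17.7   8.6]
```

View pics/c.png

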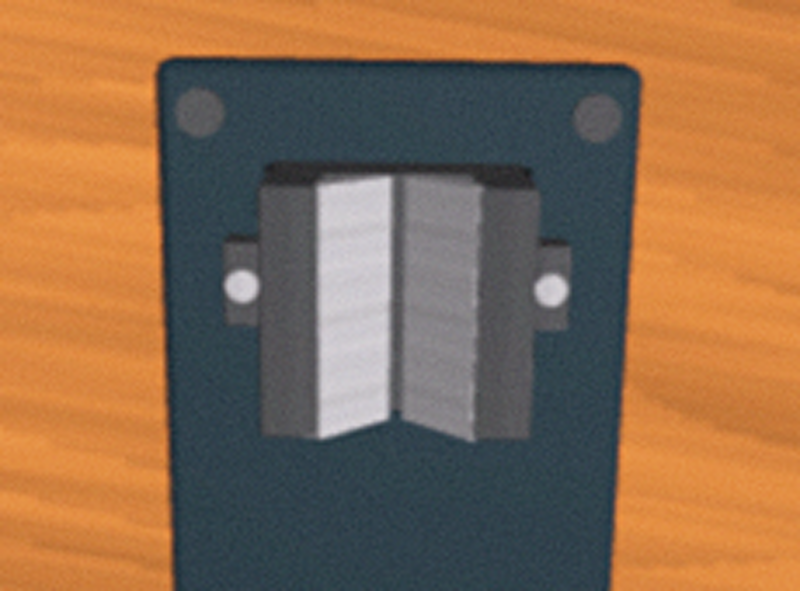

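Run:
```python
from h import *
p=np.load("w7.npz")
f=lambda x,y:ray(p,(200+x/3.478,130+y/3.478),.06)[:2]*1000
TL,TR,BL,BR=f(258,185),f(540,187),f(262,437),f(529,438)
a,b,c,d=f(317,185),f(482,187),f(318,438),f(473,440)
for q in ((TL,TR,BL,BR),(a,b,c,d)):
  print(np.round(np.mean(q,0),1),[round(np.linalg.norm(u),1) for u in (q[0]-q[1],q[2]-q[3],q[0]-q[2],q[1]-q[3])],[np.round(np.degrees(np.arctan2(*(v-u)[::-1])),1) for u,v in ((q[0],q[2]),(q[1],q[3]))], np.round(np.degrees(np.arctan2(*(q[1]-q[0])[::-1])),1))
```

```text
[531.4  11.5] [np.float64(63.7), np.float64(63.5), np.float64(60.0), np.float64(59.9)] [np.float64(8.7), np.float64(8.5)] 99.0
[531.6  11.5] [np.float64(37.3), np.float64(36.9), np.float64(60.2), np.float64(60.4)] [np.float64(8.7), np.float64(8.4)] 98.7
```

Request:
jog_arm([
  [-10,-40,0],
  [-20,-80,0],
  [-30,-120,0],
  [-40,-160,0],
  [-50,-200,0],
  [-58,-240,0],
  [-58,-260,0],
  [-58,-260,0],
  [-58,-260,0],
], turn=[2,2,2,2,2,2,2,2,2])

```text
clock: 16.1
position: [0.4689, -0.2463, 0.2279]
ee_rot: [-0.102, 0.995, 0.005, 0.005]
ft_force: [0.9, 0.6, 0.6]
grip_width: 0.999
```

Run:
```python
from h import *
p=manip.camera("wrist");save(p,"w8.png");o=manip.get_obs();q=o["ee_rot"];print(o["clock"],o["position"],q,2*np.degrees(np.arctan2(q[1],q[0])),np.degrees(o["joint_pos"]))
np.savez("w8.npz",mtx=p["mtx"],pose=p["pose"])
for d in manip.pinpoint(p,"piston_pin")[:2]: print(np.round(d["at"]),round(d["confidence"],2),np.round(ray(p,d["at"],.028),4))
for d in manip.outline_of(p,"piston_pin")[:2]: print(d["extent"],d["confidence"],rect(p,d["mask"],.035),rect(p,d["mask"],.028))
a=cv2.imread("pics/w8.png")[100:310,170:450];cv2.imwrite("pics/d.png",cv2.resize(a,(784,588),interpolation=cv2.INTER_CUBIC))
```

```text
16.15 [ 0.46930221 -0.24488052  0.22809628] [-0.10306327  0.99464704  0.00521209  0.0052981 ] 191.83151766628123 [ 71.76250245  13.69716559 -55.24999329  96.33786091  10.76937674
  75.67118643 116.48853764]
[307. 197.] 0.56 [ 0.4624 -0.2536  0.028 ]
[282.1, 150.1, 337.2, 251.5] 0.64 [ 466.9 -250.1   90.2   44.    11.7] [ 468.3 -249.8   92.1   44.9   11.7]
```

View pics/d.png

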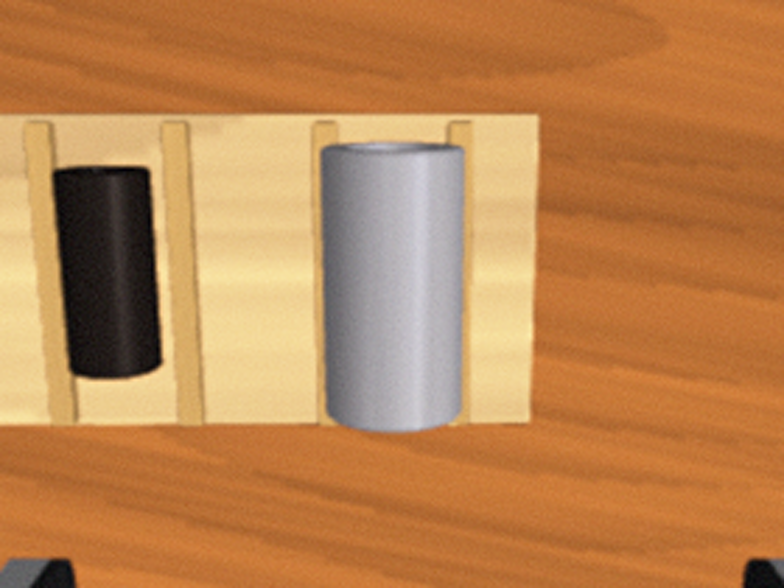

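Run:
```python
from h import *
p=np.load("w8.npz");print(np.round(p["pose"],3).tolist())
f=lambda x,y,z:ray(p,(170+x/2.8,100+y/2.8),z)[:2]*1000
A,B=f(392,153,.05),f(393,430,.05);print(A,B,(A+B)/2,np.linalg.norm(A-B),np.degrees(np.arctan2(*(B-A)[::-1])))
for z in (.028,.033):
  L0,L1,R0,R1=f(321,160,z),f(327,410,z),f(464,160,z),f(461,410,z)
  m0,m1=(L0+R0)/2,(L1+R1)/2;print(z,m0,m1,np.linalg.norm(L0-R0),np.linalg.norm(L1-R1),np.degrees(np.arctan2(*(m1-m0)[::-1])),(m0+m1)/2)
```

```text
[[-0.203, 0.941, 0.272, 0.4], [0.979, 0.193, 0.066, -0.262], [0.01, 0.28, -0.96, 0.371], [0.0, 0.0, 0.0, 1.0]]
[ 424.46581274 -258.67310311] [ 505.70177233 -241.82779485] [ 465.08379254 -250.25044898] 82.96412201041034 11.714979015197727
0.028 [ 428.17111916 -257.83661195] [ 506.196463   -241.44948845] 43.48806053095224 43.448537454631875 11.861045979121917 [ 467.18379108 -249.6430502 ]
0.033 [ 427.75748117 -257.90352537] [ 504.64490106 -241.75539217] 42.853829353215325 42.8148826826241 11.861045979121904 [ 466.20119111 -249.82945877]
```

Request:
jog_arm([
  [-3,-4.5,-40],
  [-3,-4.5,-80],
  [-3,-4.5,-120],
  [-3,-4.5,-160],
  [-3,-4.5,-190],
  [-3,-4.5,-203],
  [-3,-4.5,-207],
  [-3,-4.5,-207],
  [-3,-4.5,-207],
], turn=[0,0,0,0,0,0,0,0,0])

```text
clock: 17.0
position: [0.4679, -0.2487, 0.0231]
ee_rot: [-0.104, 0.995, 0.004, 0.006]
ft_force: [-0.3, 0.1, 0.2]
grip_width: 0.997
```

Request:
jog_arm([
  [-2,-1,-4],
  [-2,-1,-4.5],
  [-2,-1,-4.5],
], turn=[0,0,0])

```text
clock: 17.25
position: [0.4663, -0.2503, 0.0195]
ee_rot: [-0.104, 0.995, 0.003, 0.007]
ft_force: [1.1, 0.3, 0.0]
grip_width: 0.995
```

Request:
jog_arm([
  [0,0,0],
  [0,0,0],
  [0,0,0],
  [0,0,0],
  [0,0,0],
  [0,0,0],
  [0,0,0],
  [0,0,0],
], turn=[0,0,0,0,0,0,0,0], grip=30, grip_force=60)

```text
clock: 17.92
position: [0.4664, -0.2504, 0.0201]
ee_rot: [-0.104, 0.995, 0.003, 0.007]
ft_force: [-2.7, 0.7, 6.8]
grip_width: 0.491
```

Request:
jog_arm([
  [0,0,10],
  [0,0,40],
  [0,0,80],
  [10,40,110],
  [20,80,110],
  [30,120,110],
  [40,160,110],
  [50,200,110],
  [60,240,110],
  [65,262,110],
  [65,262,110],
  [65,262,110],
], turn=[0,0,0,-1,-2,-3.3,-3.3,-3.3,-3.3,-3.3,-3.3,-3.3])

```text
clock: 18.92
position: [0.5308, 0.0141, 0.13]
ee_rot: [-0.078, 0.997, 0.003, 0.006]
ft_force: [-0.9, -1.5, -5.7]
grip_width: 0.494
```

Run:
```python
from h import *
p=manip.camera("wrist");save(p,"w9.png");o=manip.get_obs();q=o["ee_rot"];print(o["clock"],o["position"],q,2*np.degrees(np.arctan2(q[1],q[0])),o["ft_force"],o["torque"])
np.savez("w9.npz",mtx=p["mtx"],pose=p["pose"])
```

```text
18.9667 [0.53080399 0.01207222 0.12980934] [-0.07622302  0.99706702  0.00304449  0.00617593] 188.74320223388452 [-0.34639171 -0.18244737 -6.24335419] [-0.07880794  0.02821448 -0.00871107]
```

View pics/w9.png

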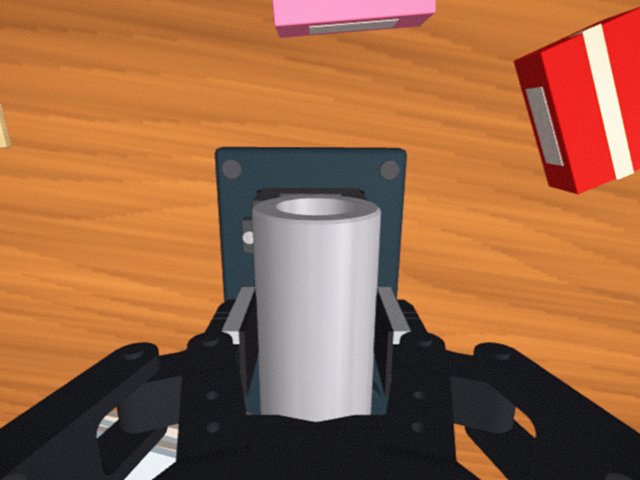

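Run:
```python
from h import *
p=np.load("w9.npz");P=np.array([.5308,.0121,.1298]);a=np.radians(188.7)
ux=np.array([np.cos(a),np.sin(a)]);uy=np.array([np.sin(a),-np.cos(a)])
g=lambda px,z:np.round([ (ray(p,px,z)[:2]-P[:2])@u*1000 for u in (ux,uy)],1)
print(g((316,221),.1598),g((253,212),.138),g((380,212),.138),g((260,400),.138),g((371,400),.138),ray(p,(316,221),.1598))
print(np.degrees(np.arctan2(p["pose"][1,0],p["pose"][0,0])))
```

```text
[42.6  1.4] [ 40.4 -20.3] [40.5 23.9] [-37.2 -20.6] [-37.2  24.2] [0.48842921 0.00704665 0.1598    ]
98.95608716008977
```

Request:
jog_arm([
  [1,-2,-15],
  [1,-2,-35],
  [1,-2,-50],
  [1,-2,-57],
  [1,-2,-58],
  [1,-2,-58],
  [1,-2,-58],
], turn=[0,0,0,0,0,0,0])

```text
clock: 19.55
position: [0.5322, 0.0097, 0.0724]
ee_rot: [-0.076, 0.997, 0.003, 0.007]
ft_force: [-0.1, 0.9, -6.2]
grip_width: 0.488
```

Request:
jog_arm([
  [0,0,-1],
  [0,0,-2.5],
  [0,0,-4],
  [0,0,-5],
  [0,0,-5],
  [0,0,-5],
], turn=[0,0,0,0,0,0])

```text
clock: 20.05
position: [0.5322, 0.0098, 0.0674]
ee_rot: [-0.076, 0.997, 0.003, 0.007]
ft_force: [0.5, 0.7, -5.5]
grip_width: 0.487
```

Request:
jog_arm([
  [0,0,-0.5],
  [0,0,-1],
  [0,0,-1.5],
  [0,0,-1.5],
  [0,0,-1.5],
], turn=[0,0,0,0,0])

```text
clock: 20.47
position: [0.5325, 0.0105, 0.0662]
ee_rot: [-0.076, 0.997, 0.003, 0.007]
ft_force: [0.5, 5.2, -0.8]
grip_width: 0.488
```

Request:
jog_arm([
  [0,0.6,0],
  [0,1,-0.5],
  [0,1,-0.8],
  [0,1,-0.8],
  [0,1,-0.8],
], turn=[0,0,0,0,0])

```text
clock: 20.88
position: [0.5324, 0.0115, 0.0653]
ee_rot: [-0.076, 0.997, 0.003, 0.007]
ft_force: [-0.6, 1.5, -3.9]
grip_width: 0.491
```

Request:
jog_arm([
  [0,0.2,-0.5],
  [0,0.3,-1],
  [0,0.3,-1.2],
  [0,0.3,-1.2],
  [0,0.3,-1.2],
], turn=[0,0,0,0,0])

```text
clock: 21.3
position: [0.5326, 0.0115, 0.0652]
ee_rot: [-0.076, 0.997, 0.003, 0.007]
ft_force: [-6.7, -1.5, 12.6]
grip_width: 0.49
```

Run:
```python
from h import *
o=manip.get_obs();print(o["ft_force"],o["torque"],o["position"],o["ee_rot"])
```

```text
[-6.68476281 -1.54013174 12.5884007 ] [-0.10764635  1.55344107  0.02171058] [0.53257018 0.01151769 0.06517428] [-0.07611284  0.9970719   0.00276802  0.00684066]
```

Request:
jog_arm([
  [0,0,0],
  [0,0,0],
  [0,0,0.5],
  [0,0,0.5],
  [0,0,0.5],
], turn=[0,0,0,0,0], grip=52)

```text
clock: 21.72
position: [0.5327, 0.0114, 0.0657]
ee_rot: [-0.076, 0.997, 0.003, 0.007]
ft_force: [0.1, 0.1, -0.3]
grip_width: 0.608
```

Run:
```python
from h import *
o=manip.get_obs();print(o["ft_force"],o["torque"],o["position"],o["grip_width"])
```

```text
[ 0.11864685  0.07889944 -0.2992724 ] [-0.05556501  0.02834344  0.03553713] [0.53270087 0.01142578 0.06570944] 0.6084374431301794
```

Request:
jog_arm([
  [0,0,0],
  [0,0,0],
  [0,0,0],
  [0,0,0],
  [0,0,0],
], turn=[0,0,0,0,0], grip=30, grip_force=60)

```text
clock: 22.13
position: [0.5329, 0.0116, 0.0661]
ee_rot: [-0.076, 0.997, 0.003, 0.007]
ft_force: [-1.8, 0.6, 5.4]
grip_width: 0.49
```

Run:
```python
from h import *
o=manip.get_obs();print(o["ft_force"],o["torque"],o["position"],o["grip_width"])
p=manip.camera("wrist");save(p,"w10.png");np.savez("w10.npz",mtx=p["mtx"],pose=p["pose"])
a=cv2.imread("pics/w10.png")[130:330,190:450];cv2.imwrite("pics/e.png",cv2.resize(a,(780,600),interpolation=cv2.INTER_CUBIC))
```

```text
[-1.79954407  0.59344744  5.42453161] [-0.0124888   0.45586409 -0.02965058] [0.53288104 0.01157172 0.06609766] 0.49023631531532663
```

View pics/e.png

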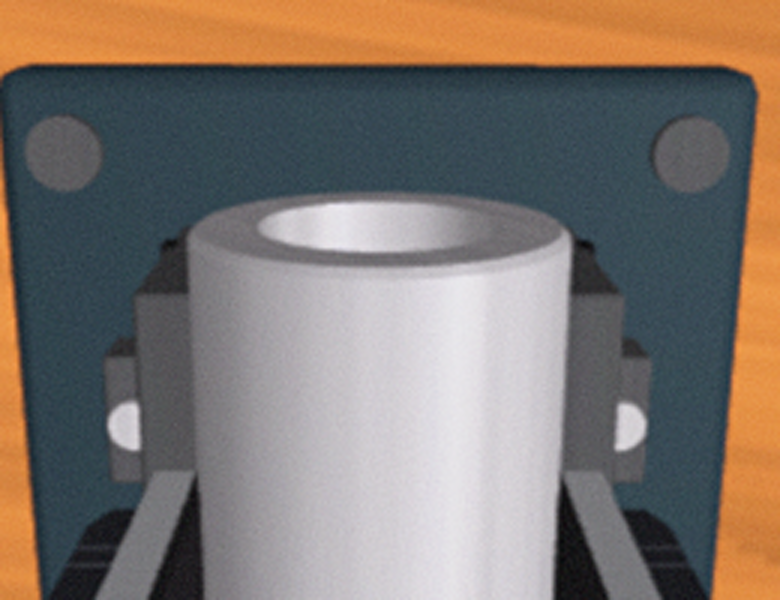

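Run:
```python
from h import *
p=np.load("w10.npz");f=lambda x,y,z:ray(p,(190+x/3,130+y/3),z)[:2]*1000
a=np.radians(8.6);u=np.array([np.cos(a),np.sin(a)]);v=np.array([-u[1],u[0]])
b=(f(135,293,.06)+f(623,293,.06))/2;e=f(380,267,.095)
E1,E2=f(189,240,.073),f(570,240,.073)
print(b,e,(b-e)@u,"overhang, want 12; lateral",(e-b)@v,((E1+E2)/2-b)@v,np.linalg.norm(E1-E2), np.linalg.norm(f(135,293,.06)-f(623,293,.06)))
print("centre pin",e+42*u,"block",b+30*u)
```

```text
[501.86002322   6.73063801] [489.98501724   4.73477311] 12.039940279602659 overhang, want 12; lateral -0.19769105993296202 -0.07249542363441798 44.5214783824451 63.29832170377107
centre pin [531.51278525  11.01525753] block [531.52271465  11.21669831]
```

Request:
jog_arm([
  [-0.2,0,-0.5],
  [-0.4,0,-1],
  [-0.5,0,-1.3],
  [-0.5,0,-1.3],
  [-0.5,0,-1.3],
  [-0.5,0,-1.3],
], turn=[0,0,0,0,0,0])

```text
clock: 22.68
position: [0.5329, 0.0116, 0.066]
ee_rot: [-0.076, 0.997, 0.002, 0.008]
ft_force: [-5.9, -1.3, 14.9]
grip_width: 0.492
```

Run:
```python
from h import *
o=manip.get_obs();print(o["ft_force"],o["torque"],o["position"],o["ee_rot"],o["grip_width"])
```

```text
[-5.87043712 -1.31598212 14.87492429] [-0.2429838   1.21608013  0.00897075] [0.53292987 0.01155247 0.06603835] [-0.07601611  0.99707548  0.00227258  0.00754191] 0.49181966631906465
```

Request:
jog_arm([
  [-0.5,0,-1.3],
  [-0.9,-0.1,-1.6],
  [-1.3,-0.1,-1.7],
  [-1.3,-0.1,-1.7],
  [-1.3,-0.1,-1.7],
  [-1.3,-0.1,-1.7],
], turn=[0,0,0,0,0,0])

```text
clock: 23.18
position: [0.5329, 0.0116, 0.066]
ee_rot: [-0.076, 0.997, 0.002, 0.009]
ft_force: [-3.5, -1.7, 17.1]
grip_width: 0.49
```

Run:
```python
from h import *
o=manip.get_obs();print(o["ft_force"],o["torque"],o["position"],o["ee_rot"],o["grip_width"])
```

```text
[-3.5317967  -1.65306908 17.13729097] [-0.17165478  0.73323908 -0.04091514] [0.53290135 0.0115713  0.06600455] [-0.07593975  0.99707215  0.0019238   0.00875155] 0.4904519995617487
```

Request:
jog_arm([
  [-1.3,-0.1,-1.7],
  [-1.6,-0.2,-1.9],
  [-1.8,-0.3,-2.0],
  [-1.8,-0.3,-2.0],
  [-1.8,-0.3,-2.0],
  [-1.8,-0.3,-2.0],
  [-1.8,-0.3,-2.0],
  [-1.8,-0.3,-2.0],
], turn=[0,0,0,0,0,0,0,0])

```text
clock: 23.85
position: [0.5329, 0.0116, 0.066]
ee_rot: [-0.076, 0.997, 0.002, 0.011]
ft_force: [-1.6, -0.6, 17.5]
grip_width: 0.49
```

Run:
```python
from h import *
o=manip.get_obs();print(o["ft_force"],o["torque"],o["position"],o["ee_rot"],o["grip_width"])
```

```text
[-1.64084988 -0.59720483 17.5425974 ] [ 0.00052339  0.50391445 -0.00469239] [0.53293019 0.01156165 0.0660249 ] [-0.07588617  0.99705927  0.0016385   0.01055551] 0.4896264233449242
```

Request:
jog_arm([
  [0,0,0],
  [0,0,0],
  [0,0,0],
], turn=[0,0,0])

```text
clock: 24.1
position: [0.5332, 0.0116, 0.0662]
ee_rot: [-0.076, 0.997, 0.002, 0.011]
ft_force: [0.1, 0.2, 3.0]
grip_width: 0.491
```

Request:
jog_arm([
  [0,0,0],
  [0,0,0],
  [0,0,0],
  [0,0,0],
], turn=[0,0,0,0], grip=50)

```text
clock: 24.43
position: [0.533, 0.0116, 0.066]
ee_rot: [-0.076, 0.997, 0.002, 0.011]
ft_force: [-0.0, 0.4, 0.5]
grip_width: 0.583
```

Request:
jog_arm([
  [0,0,0],
  [0,0,0],
  [0,0,0],
  [0,0,0],
  [0,0,0],
], turn=[0,0,0,0,0], grip=30, grip_force=50)

```text
clock: 24.85
position: [0.5332, 0.0116, 0.0663]
ee_rot: [-0.076, 0.997, 0.002, 0.011]
ft_force: [-2.1, -0.7, 5.4]
grip_width: 0.496
```

Run:
```python
from h import *
o=manip.get_obs();print(o["ft_force"],o["torque"],o["position"],o["ee_rot"],o["grip_width"])
```

```text
[-2.08740061 -0.73396026  5.35973703] [-0.04310792  0.42751431 -0.02271442] [0.53315457 0.01159664 0.06634078] [-0.0758877   0.99705738  0.00157631  0.01073119] 0.4955626076098857
```

Request:
jog_arm([
  [-0.5,0,-0.7],
  [-1.0,-0.1,-1.4],
  [-1.4,-0.1,-2.1],
  [-1.4,-0.1,-2.1],
  [-1.4,-0.1,-2.1],
  [-1.4,-0.1,-2.1],
  [-1.4,-0.1,-2.1],
  [-1.4,-0.1,-2.1],
], turn=[0,0,0,0,0,0,0,0])

```text
clock: 25.52
position: [0.5332, 0.0116, 0.0662]
ee_rot: [-0.076, 0.997, 0.001, 0.012]
ft_force: [-4.4, -1.2, 20.4]
grip_width: 0.5
```

Run:
```python
from h import *
o=manip.get_obs();print(o["ft_force"],o["torque"],o["position"],o["ee_rot"],o["grip_width"])
```

```text
[-4.35655727 -1.15445572 20.42431673] [-0.32074396  1.00339587  0.00339927] [0.53316657 0.01158305 0.06621329] [-0.07580804  0.99704863  0.00107104  0.01208373] 0.49986450589373144
```

Run:
```python
from h import *
t=manip.camera("top");p=manip.camera("wrist")
for k,z in dict(piston_pin=.073,old_pin=.021).items():
  for d in manip.outline_of(t,k)[:2]: print(k,d["extent"],round(d["confidence"],2),rect(t,d["mask"],z))
h=cv2.cvtColor(t["frame"],cv2.COLOR_RGB2HSV);m=cv2.inRange(h,(20,100,120),(32,255,255));m[:,300:]=0
m=cv2.morphologyEx(m,cv2.MORPH_CLOSE,np.ones((9,9)));print("stack",rect(t,m,.128))
for _ in range(6): manip.camera("wrist")
o=manip.get_obs();print(o["clock"],o["ft_force"],o["torque"],o["position"],o["grip_width"])
# pin end vs block, last wrist picture
a=np.radians(8.6);u=np.array([np.cos(a),np.sin(a)])
x=cv2.cvtColor(p["frame"],cv2.COLOR_RGB2GRAY).astype(int);q=cv2.cvtColor(cv2.imread("pics/w10.png"),cv2.COLOR_BGR2GRAY).astype(int)
print("shift vs w10 crop", cv2.phaseCorrelate(np.float32(q[185:300,235:400]),np.float32(x[185:300,235:400])))
```

```text
piston_pin [448.5, 254.7, 461.5, 282.6] 0.33 [ 480.  -324.1   63.3   33.8   12.6]
old_pin [449.3, 259.5, 459.9, 278.4] 0.81 [ 482.1 -338.7   61.9   28.9   12.7]
stack [481.9 299.1  87.6  63.2 -26.3]
26.0167 [-5.2318154  -1.19515104 20.6696194 ] [-0.23600386  1.01852859 -0.06090261] [0.5331717  0.01158112 0.06622455] 0.49855002076618776
shift vs w10 crop ((0.08253013225068173, 0.0635423951784091), 0.9822671194429751)
```

Steady at about 20.5 N, with the pin seated and the column intact. I'm handing in.

Run:
```python
from h import *
print(manip.hand_in())
o=manip.get_obs();print(o["clock"],o["ft_force"])
```

```text
the job is handed in; nothing more can be done
None
the job is handed in; nothing more can be done
```

I moved both yellow cartons onto the blue column, then set the piston pin in the V. I handed in at about 26 s with the pin still gripped and pushed down at about 20.5 N.

**Last checks**
- **Column:** by close-up, each yellow carton sits within about 1–3 mm and 0.5° of the blue column. The last overhead check found the top carton where it was placed, to within a few millimetres.
- **Pin position:** it overhangs the robot end of the V-block by 12.0 mm (12 is ideal) and sits about 0.2 mm or less off the middle of the V. That was measured at a light grip. After the final push it had shifted less than 0.1 pixel in the picture.
- **Push:** it read 20.4 N, then 20.7 N half a second later. Sideways force was only about 1 N, so the load looks shared by both faces.

**Not ideal**
- The first touch in the V met one face only. I re-centred the pin, then opened the grip twice while it lay in the V, so it settled under its own weight.
- A force of about 5 N along the V remained, and the tool is tilted about 1.4°.
- The last overhead picture did not pick out the piston pin under the gripper; its only match was the old pin.
- While gripped, the yellow carton under the other lay with its long side along the V, not across it as described.

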